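# Lengthen the telescoping carton holder by one hole and load the carton

### The arm

A 7-joint arm with a two-finger parallel gripper is mounted at the origin on the work surface; the furniture and walls round the work are solid. World frame = base frame: x ahead of the robot, y to its left, z up, the work surface at z = 0. Lengths are in m, angles in rad, forces in N, time in s.
With the tool pointing down it reaches from about 0.4 to 0.875 m from the base axis. Payload 19.3 kg.
Tool frame: the origin (TCP) lies at the very end of the fingers, on their centre line; the grasp point (between the pads) lies 19 mm behind it; z points along the fingers, y is the direction in which the jaws open and shut (so a half turn about z gives the same grasp; the last joint's range is limited). The gripper opens to 85 mm and grips with 20 to 120 N. Pads are 22 mm wide; open, the fingers measure 114 mm over their backs; the gripper's body (76 mm by 85 mm) begins 54 mm behind the grasp point. The pads swing forward as they close: fully open they stand 13 mm farther back than shut.
Start: joints at [1.274, 0.521, -0.036, 1.599, 0.021, 1.021, -0.113], TCP at [0.141, -0.609, 0.231] pointing down, gripper open.
Joint ranges: [-2.91, 2.91], [-0.3, 2.13], [-1.5, 1.42], [0.17, 2.43], [-1.26, 4.41], [0.16, 1.93], [-2.52, 2.52]. Speed limits (rad/s): [1.89, 1.89, 2.39, 2.39, 3.01, 3.01, 3.01].

### API

Orientations are given as [roll, pitch, yaw] about the fixed x, y, z axes, in that order (R = Rz(yaw) Ry(pitch) Rx(roll)).
In Python, from workcell import telemetry, imaging, ticket gives the robot as it stands.
- The arm moves only by the tool carry_out, never from a script. Its argument "series" is a list of rows, each a list of 7 numbers: the shift along the tool's x, y, z in m, then the turn, a rotation vector about the tool's x, y, z in rad, then the closure in counts, from 0 (fully open) to 255 (shut). In form: [[tx, ty, tz, ax, ay, az, jaw], ...]. A call has 1 to 10 rows; each row is the pose to reach, as a shift and turn from the pose commanded when the call began, along the tool's axes at that moment; what a row does not reach only later rows make up. A row lasts 1/8 s, in which the tool goes at most 62.5 mm and 10.7 degrees, less where a joint would pass 70% of its speed; a pose out of reach is approached as far as the arm can. A call with a gripper value outside its range is refused whole. The fingers move at their own pace and stop on an object; "force" is the grip in N (left out, the last holds). Time passes only in rows, so rows that repeat a pose let the fingers close. It gives the time, the measured TCP pose, the force and the opening at its end, in the units of the state.
- telemetry.observe(): the state, without advancing time (a new reading comes with each control period).
- imaging.grab_frame(name): name is "scene" or "top"; returns (picture, depth): 384x512x3 uint8, blue, green, red; 384x512 float32, m along the optical axis (not along the pixel's ray), 0 where there is no reading.
- imaging.camera_info(name): a dict with "mtx" (3x3 intrinsics, pixels), "extrinsics" (4x4, takes a point from camera to world coordinates). Camera axes: x right, y down, z forward; pixel columns grow to the right and rows downward; lengths in m; the calibration is good to about 2 mm. A picture is of the moment at which its call begins. camera_info takes no time and is no camera call.
- ticket.job_done(): hands the job in, once; it reports no verdict.
The state is a dict: "clock": time; "qpos": joint angles; "qd": joint speeds; "joint_efforts": joint torques, N m; "position": TCP position; "tool_rot": TCP orientation; "force": force on the tool from outside, world axes, zero at the start; "moment": the same for the moment, N m; "grip_width": finger opening in m.
Only numpy, scipy, OpenCV 4.12 (cv2) and the standard library are available. Lean on these libraries where they do the work, as an engineer would, in place of code of your own. Each camera call takes 0.05 s, during which the arm holds its last target.

### The job

The carton holder on the bench is one hole too short for the loose white-and-green carton. Working gently and without forcing anything, press its sprung thumb button down, slide the inner tube out and let the button spring fully up in the next hole along, not the one beyond. Then set the carton down lengthwise between the two jaws, flat on the holder's white plate.

Things in the scene. Friction and masses are not known exactly. Their poses are not given: they have to be found in the camera images.
- holder: Telescoping carton holder, fixed to the bench. White base plate 175 mm (x) by 320 mm (y), 6 mm thick; origin on its underside, z up; +y is the direction in which the inner tube slides OUT. It is not to be forced: press the button with less than 20 N, push the tube with less than 25 N; a light pinch of a part (under 30 N a finger) does no harm.
- first_hole (a point): First of three square-cut holes in the slotted top of the aluminium outer tube (40 mm wide, top 36 mm up, along y); the button starts in it. The last hole is 84 mm further along +y. The next hole is in a small steel plate between them (top 37.5 mm up), screwed on by hand: 34 to 50 mm from the first, to be found by feel. Play of the button in a hole: 1 mm each way. Axes of the holder.
- extension (a joint): How far the steel inner tube, which carries the button and the moving jaw, is slid out, m: about 0 in the first hole, 0.034 to 0.050 (give or take 0.001 of play) in the next, 0.084 in the last. Sliding needs about 2 to 4 N.
- button (a joint): How far the button is pressed down, m: 0 fully up (locked in a hole), 0.007 at its bottom stop (forced with over 12 N its seat gives way too, 8 N a mm). Sprung: 3.6 N to start, 6.8 N at the stop. The tube is free once it is pressed 4.5 mm or more. Between holes the tube wall by itself holds it 4 mm down; over a hole it springs up if nothing presses on it.
- button_top (a point): Middle of the top edge of the button's fin, 73 mm above the bench when up; axes of the holder. The button is a black flat cap, 34 (x) by 52 mm (y), upper face 22 mm below this point and 15 mm above the tube, with an upright fin on its middle, 26 (x) by 12 mm (y), 22 mm tall. Fingertips can straddle the fin along y, press the cap on both sides of it and push the fin along. Moves with the tube.
- fixed_jaw (a point): Point on the inner face of the fixed jaw, 36 mm above the bench (its top edge), at holder x = -50, y = +8 mm. An upright steel plate 75 mm wide (x), 6 mm thick.
- jaw (a point): Point on the inner face of the moving jaw, 30 mm above the bench, at holder x = -50 mm, y = +70 mm plus the slide. An upright steel plate 6 mm thick, its top 39 mm above the bench.
- bay (a point): Middle of the bay on the top face of the plate (6 mm above the bench), at holder x = -50, y = +64 mm; axes of the holder. With the tube in the next hole the bay is 95 to 113 mm long (y) between the jaws; nothing stands within 30 mm of the carton's long sides there.
- carton: White-and-green printed carton, 60 mm (x) by 88 mm (y) by 30 mm tall, about 90 g, loose on the bench to the left of the holder; origin at the middle of its underside. Its 88 mm length goes along the holder's y axis, either way round.
Things that resemble listed ones, but are neither listed nor needed, are in the scene too. Leave any purple look-alike of the carton alone.

How it is judged:
By the outcome, as a careful person would: the job done as asked, in the order asked, and still so for the second after the job is handed in, with the robot touching nothing.
It also fails if it takes over 51 s, if anything falls off the work surface, if the arm or the gripper's body presses on something with over 40 N, if the wrist force passes 120 N, or if a joint passes its speed limit or range.

## Working session

There is one attempt and no reset: what is moved stays moved. The work goes in short steps, Python scripts to look and compute and a tool call to move; the robot and the scene stay as the last step left them, time stands still between calls to the robot, and variables do not carry over. Pictures are saved under pics/ and viewed, and the job is handed in when it is done.

Besides the shell and the picture viewer there is one more tool, called after ">>>" as name([rows], argument=value, ...), one row to a line, values as JSON. carry_out: Moves the arm, as the interface text tells. Its arguments: {"type":"object","properties":{"series":{"type":"array"},"force":{"type":"number"}},"required":["series"]}

```bash
mkdir -p pics; ls
python3 - <<'E'
from workcell import telemetry, imaging
import cv2,numpy as np
print(telemetry.observe())
for n in("scene","top"):
    p,d=imaging.grab_frame(n); cv2.imwrite(f"pics/{n}0.png",p); np.save(f"pics/{n}0.npy",d); print(imaging.camera_info(n))
E
```

```text
pics
{'clock': 0.0, 'qpos': array([ 1.27378319,  0.52201872, -0.03635068,  1.59996106,  0.02114937,
        1.02107667, -0.11281295]), 'qd': array([-0.00029006,  0.00097433, -0.00141616, -0.00044831, -0.00042886,
       -0.00059397,  0.00050146]), 'joint_efforts': array([-1.15555460e-03, -9.27130795e+01,  1.97922617e+00, -3.69938922e+01,
        1.77865068e-02,  8.28199438e-03, -6.01557895e-05]), 'position': array([ 0.14046978, -0.60869183,  0.23073932]), 'tool_rot': array([-3.14051073e+00,  2.05106279e-05,  2.26783086e-01]), 'force': array([-0.7815114 , -0.08991907,  0.06020666]), 'moment': array([-0.02449702, -0.05992   , -0.05839675]), 'grip_width': 0.08557126965072102}
{'mtx': array([[494.21793923,   0.        , 251.12546994],
       [  0.        , 494.21793923, 190.93827666],
       [  0.        ,   0.        ,   1.        ]]), 'extrinsics': array([[-0.75944246, -0.54489744,  0.35543484,  0.0517775 ],
       [-0.65055967,  0.6397529 , -0.4092534 ,  0.46428873],
       [-0.00438934, -0.54203598, -0.84034382,  1.0752501 ],
       [ 0.        ,  0.        ,  0.        ,  1.        ]])}
{'mtx': array([[470.24582362,   0.        , 251.34988182],
       [  0.        , 470.24582362, 195.57210937],
       [  0.        ,   0.        ,   1.        ]]), 'extrinsics': array([[-0.00909104, -0.98191345,  0.18911194,  0.28699537],
       [-0.99985342,  0.00618207, -0.01596645, -0.00461144],
       [ 0.01450856, -0.18922937, -0.98182572,  1.03498392],
       [ 0.        ,  0.        ,  0.        ,  1.        ]])}
```

View pics/scene0.png

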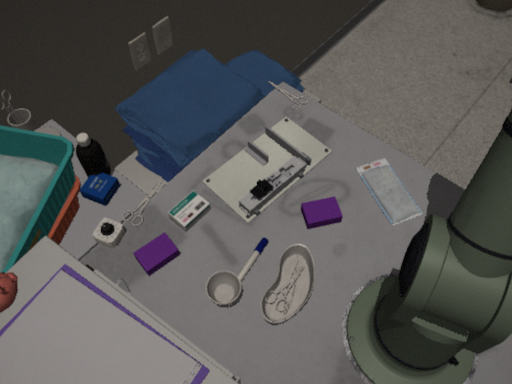

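View pics/top0.png

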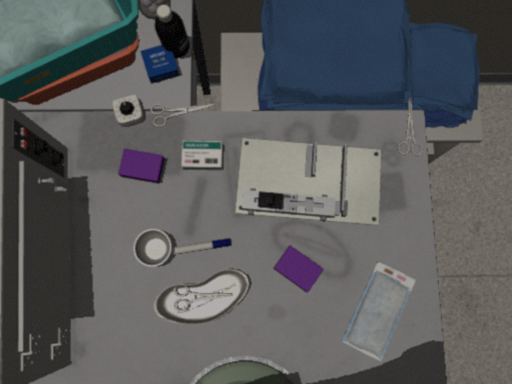

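```bash
cat > h.py <<'E'
import cv2,numpy as np
from workcell import imaging
def ray(n,u,v):
    c=imaging.camera_info(n);T=c["extrinsics"];d=T[:3,:3]@np.linalg.solve(c["mtx"],[u,v,1.]);return T[:3,3],d
def onz(n,u,v,z):
    o,d=ray(n,u,v);return o+d*(z-o[2])/d[2]
def proj(n,P):
    c=imaging.camera_info(n);T=np.linalg.inv(c["extrinsics"]);p=T[:3,:3]@np.asarray(P)+T[:3,3];q=c["mtx"]@p;return q[:2]/q[2]
def crop(src,dst,u0,u1,v0,v1,s):
    p=cv2.imread(src)[v0:v1,u0:u1];cv2.imwrite(dst,cv2.resize(p,None,fx=s,fy=s,interpolation=cv2.INTER_CUBIC))
E
python3 - <<'E'
from h import *
crop("pics/top0.png","pics/top0c.png",170,395,125,235,3.5)
crop("pics/scene0.png","pics/scene0c.png",160,340,110,235,4.4)
E
```

```text
(no output)
```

View pics/top0c.png

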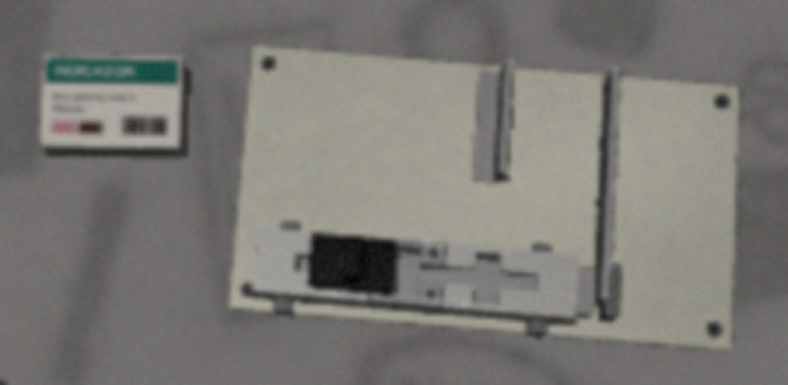

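View pics/scene0c.png

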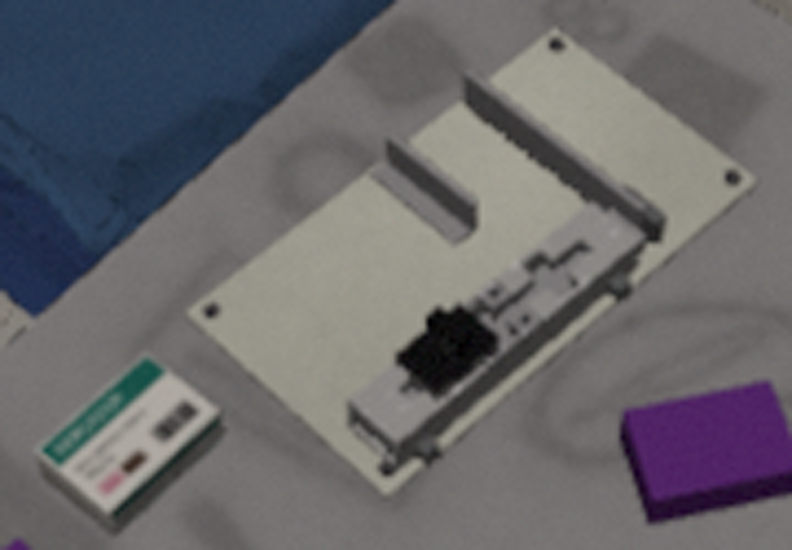

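Run:
```python
from h import *
p=cv2.imread("pics/top0.png")
hsv=cv2.cvtColor(p,cv2.COLOR_BGR2HSV)
# plate: yellowish-white: b lower than r,g
b,g,r=[p[...,i].astype(int) for i in range(3)]
m=((g-b>5)&(g>110)).astype(np.uint8)*255
m[:, :225]=0;m[:,395:]=0;m[:130]=0;m[235:]=0
m=cv2.morphologyEx(m,cv2.MORPH_OPEN,np.ones((3,3)))
m=cv2.morphologyEx(m,cv2.MORPH_CLOSE,np.ones((5,5)))
pts=cv2.findNonZero(m)
W=np.array([onz("top",u,v,.006)[:2] for u,v in pts[:,0]]).astype(np.float32)
R=cv2.minAreaRect(W*1000);print("plate",R)
# carton top via white/green mask
for n,poly in (("top",[(43,55),(183,53),(183,150),(40,150)]),):
    q=[onz(n,170+x/3.5,125+y/3.5,.03)for x,y in poly]
    print(np.round(q,4)); 
q=[onz("top",170+x/3.5,125+y/3.5,.006)[:2] for x,y in [(253,46),(739,88),(731,347),(230,308)]]
print(np.round(q,4),[np.linalg.norm(q[i]-q[i-1]) for i in range(4)],np.mean(q,0))
q2=[onz("scene",160+x/4.4,110+y/4.4,.006)[:2] for x,y in [(190,312),(557,27),(757,182),(388,495)]]
print(np.round(q2,4),[np.linalg.norm(q2[i]-q2[i-1]) for i in range(4)],np.mean(q2,0))
q3=[onz("scene",160+x/4.4,110+y/4.4,.03)[:2] for x,y in [(148,357),(220,412),(115,516),(40,460)]]
print('carton scene',np.round(q3,4),np.mean(q3,0))
```

```text
Traceback (most recent call last):
  File "h.py", line 6, in onz
    o,d=ray(n,u,v);return o+d*(z-o[2])/d[2]
        ~~~^^^^^^^
  File "h.py", line 4, in ray
    c=imaging.camera_info(n);T=c["extrinsics"];d=T[:3,:3]@np.linalg.solve(c["mtx"],[u,v,1.]);return T[:3,3],d
ValueError: time passes only in moves, steps and waits
```

```bash
python3 - <<'E'
s=open('h.py').read()
s=s.replace("def ray(","import functools\n@functools.lru_cache(None)\ndef CI(n): return imaging.camera_info(n)\ndef ray(",1).replace("c=imaging.camera_info(n)","c=CI(n)")
open('h.py','w').write(s)
E
python3 - <<'E'
from h import *
p=cv2.imread("pics/top0.png")
b,g,r=[p[...,i].astype(int) for i in range(3)]
m=((g-b>5)&(g>110)).astype(np.uint8)*255
m[:, :225]=0;m[:,395:]=0;m[:130]=0;m[235:]=0
m=cv2.morphologyEx(m,cv2.MORPH_OPEN,np.ones((3,3)))
m=cv2.morphologyEx(m,cv2.MORPH_CLOSE,np.ones((5,5)))
pts=cv2.findNonZero(m)
if pts is not None:
  W=np.array([onz("top",u,v,.006)[:2] for u,v in pts[:,0]]).astype(np.float32)
  R=cv2.minAreaRect(W*1000);print("plate",R)
q=[onz("top",170+x/3.5,125+y/3.5,.03)for x,y in [(43,55),(183,53),(183,150),(40,150)]]
print(np.round(q,4),np.mean(q,0)) 
q=[onz("top",170+x/3.5,125+y/3.5,.006)[:2] for x,y in [(253,46),(739,88),(731,347),(230,308)]]
print(np.round(q,4),[np.linalg.norm(q[i]-q[i-1]) for i in range(4)],np.mean(q,0))
q2=[onz("scene",160+x/4.4,110+y/4.4,.006)[:2] for x,y in [(190,312),(557,27),(757,182),(388,495)]]
print(np.round(q2,4),[np.linalg.norm(q2[i]-q2[i-1]) for i in range(4)],np.mean(q2,0))
q3=[onz("scene",160+x/4.4,110+y/4.4,.03)[:2] for x,y in [(148,357),(220,412),(115,516),(40,460)]]
print('carton scene',np.round(q3,4),np.mean(q3,0))
E
```

```text
plate ((519.3115234375, -150.5558319091797), (319.8539733886719, 174.87503051757812), 84.7094497680664)
[[0.6057 0.1314 0.03  ]
 [0.6066 0.0426 0.03  ]
 [0.5431 0.0424 0.03  ]
 [0.5435 0.1321 0.03  ]] [0.57470797 0.08712083 0.03      ]
[[ 0.6188 -0.0019]
 [ 0.5888 -0.3183]
 [ 0.4191 -0.3028]
 [ 0.4462  0.0136]] [np.float64(0.17330429699332447), np.float64(0.31785564725602294), np.float64(0.17047094651770284), np.float64(0.31754201493978673)] [ 0.51820342 -0.15234484]
[[ 0.6196  0.001 ]
 [ 0.5922 -0.3148]
 [ 0.42   -0.2958]
 [ 0.4492  0.0188]] [np.float64(0.17133206673878948), np.float64(0.31704409804043704), np.float64(0.17319395562643108), np.float64(0.31591922934361377)] [ 0.52023337 -0.14768444]
carton scene [[0.6037 0.0495]
 [0.5471 0.0497]
 [0.5452 0.1355]
 [0.6018 0.1374]] [0.57445029 0.09303546]
```

Run:
```python
from h import *
ims=[]
for n,(u0,u1,v0,v1) in (("top",(235,305,180,225)),("scene",(235,305,165,220))):
    p=cv2.imread(f"pics/{n}0.png")[v0:v1,u0:u1].astype(float)
    p=np.clip(255*(p/255)**.5*1.2,0,255).astype(np.uint8)
    ims.append(cv2.resize(p,(700,10*(v1-v0)),interpolation=cv2.INTER_CUBIC)[:,:])
cv2.imwrite("pics/btn_t.png",ims[0]);cv2.imwrite("pics/btn_s.png",ims[1])
ext=None
d=np.load("pics/top0.npy")
o=np.array([.5197,-.1495]);hy=np.array([-.0922,-.9957]);hx=np.array([-.9957,.0922])
for n in("top","scene"):
  d=np.load(f"pics/{n}0.npy");c=CI(n)
  v,u=np.mgrid[0:384,0:512];K=c["mtx"];X=np.stack([(u-K[0,2])/K[0,0]*d,(v-K[1,2])/K[1,1]*d,d],-1)@c["extrinsics"][:3,:3].T+c["extrinsics"][:3,3]
  H=np.stack([(X[...,:2]-o)@hx,(X[...,:2]-o)@hy,X[...,2]],-1).reshape(-1,3)*1000
  s=H[(abs(H[:,0])<95)&(abs(H[:,1])<165)&(H[:,2]>45)&(H[:,2]<90)&(d.ravel()>0)]
  print(n,len(s),"cap+fin",s.min(0),s.max(0)); f=s[s[:,2]>62];print("fin",len(f),np.median(f,0),f.min(0),f.max(0)); f=s[(s[:,2]<56)];print("cap",len(f),np.median(f,0),np.percentile(f,2,0),np.percentile(f,98,0))
  s=H[(abs(H[:,0])<95)&(abs(H[:,1])<165)&(d.ravel()>0)]
  # jaws
  for nm,a,b_ in(("fixed",-30,30),("mov",40,100)):
    f=s[(s[:,0]<-25)&(s[:,0]>-85)&(s[:,1]>a)&(s[:,1]<b_)&(s[:,2]>28)&(s[:,2]<45)];print(nm,len(f),np.percentile(f,[5,50,95],axis=0).round(1).tolist())
  f=s[(s[:,2]>33)&(s[:,2]<41)&(s[:,0]>0)];print("tube",len(f),np.percentile(f,[2,50,98],axis=0).round(1).tolist())
  f=s[(s[:,0]<-25)&(s[:,0]>-85)&(s[:,1]<-20)];print("plate z",np.median(f[:,2]))
```

```text
top 382 cap+fin [  43.46442506 -109.7476675    45.76559893] [ 77.01162274 -57.94036109  76.38421362]
fin 76 [ 60.88685117 -83.88377025  72.23653021] [ 47.60295575 -89.87719987  64.91934887] [ 73.22113739 -77.6561452   76.38421362]
cap 300 [ 61.2973712  -87.34812021  51.04028541] [  44.16331153 -108.78577131   46.66558089] [ 76.31058027 -58.77695432  54.34700881]
fixed 76 [[-78.8, 4.0, 31.5], [-53.7, 6.4, 35.4], [-28.4, 9.3, 38.3]]
mov 83 [[-79.1, 70.9, 31.8], [-51.6, 72.9, 37.9], [-29.1, 76.7, 40.6]]
tube 1000 [[15.9, -140.8, 33.3], [58.6, -12.8, 36.2], [79.7, 76.3, 40.2]]
plate z 5.769341267320316
scene 258 cap+fin [  39.15011864 -112.91504383   45.02241438] [ 74.29878393 -60.75276944  77.93615993]
fin 66 [ 58.97343696 -88.60084471  72.22661746] [ 43.2339609  -93.93538494  62.04022642] [ 70.24369439 -79.63541143  77.93615993]
cap 178 [ 59.91900468 -93.68099515  51.19783152] [  39.87662966 -112.03724306   47.00806324] [ 73.56751107 -61.67868121  54.52085746]
fixed 66 [[-81.9, -0.2, 29.6], [-53.5, 2.5, 35.0], [-27.8, 7.2, 38.6]]
mov 77 [[-81.1, 66.7, 29.6], [-56.2, 69.5, 36.7], [-29.6, 74.8, 42.4]]
tube 695 [[16.0, -144.0, 33.2], [58.4, -24.1, 36.7], [76.8, 72.8, 40.6]]
plate z 6.531041769727519
```

View pics/btn_t.png

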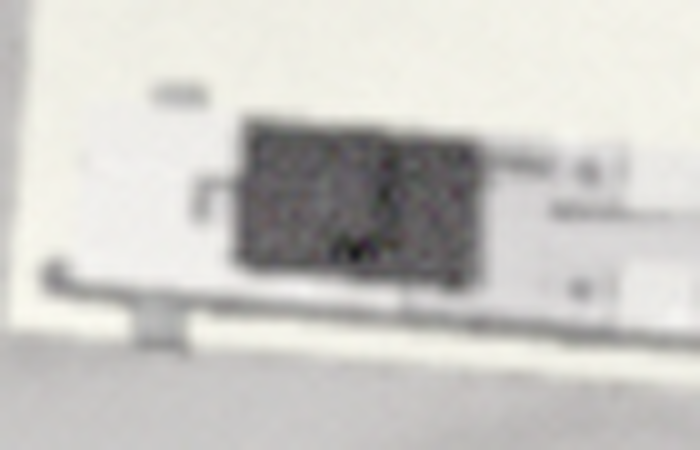

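View pics/btn_s.png

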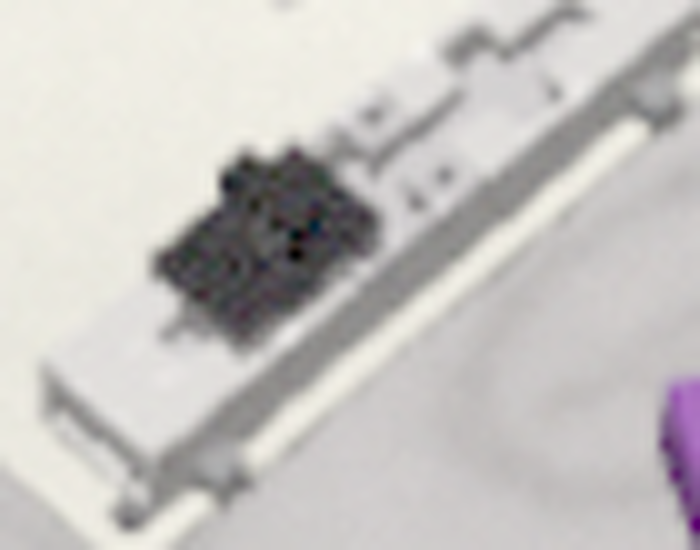

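```bash
cat >> h.py <<'E'
from workcell import telemetry
from scipy.spatial.transform import Rotation as Ro
O=np.array([.5197,-.1495]);HY=np.array([-.0922,-.9957]);HX=np.array([-.9957,.0922])
def hw(x,y): return O+HX*x/1000+HY*y/1000
def shift(pos,yaw):
    s=telemetry.observe();R=Ro.from_euler('xyz',s['tool_rot']);T=Ro.from_euler('xyz',[np.pi,0,yaw])
    return np.round(R.inv().apply(np.asarray(pos)-s['position']),4),np.round((R.inv()*T).as_rotvec(),4)
def st():
    s=telemetry.observe();p=s['position'];h=p[:2]-O
    print('t',round(s['clock'],2),'pos',p.round(4),'H',np.round([h@HX*1000,h@HY*1000,p[2]*1000],2),'yaw',s['tool_rot'].round(4),'F',s['force'].round(2),'Fh',np.round([s['force'][:2]@HX,s['force'][:2]@HY],2),'w',round(s['grip_width']*1000,2),'q',s['qpos'].round(2))
E
python3 - <<'E'
from h import *
print(hw(58.5,-85.5)); print(shift([*hw(58.5,-85.5),.15],-.0923)); st()
E
```

```text
[ 0.46933465 -0.05897395]
(array([ 0.4441, -0.4616,  0.0812]), array([-1.000e-03,  2.000e-04,  3.191e-01]))
t 0.1 pos [ 0.1405 -0.6087  0.2308] H [335.27 492.21 230.81] yaw [-3.1406  0.      0.2268] F [-0.01  0.07 -0.29] Fh [ 0.02 -0.06] w 84.86 q [ 1.27  0.52 -0.04  1.6   0.02  1.02 -0.11]
```

>>> carry_out([
  [0.444,-0.462,0.05,0,0,0.319,195],
  [0.444,-0.462,0.05,0,0,0.319,195],
  [0.444,-0.462,0.05,0,0,0.319,195],
  [0.444,-0.462,0.05,0,0,0.319,195],
  [0.444,-0.462,0.05,0,0,0.319,195],
  [0.444,-0.462,0.05,0,0,0.319,195],
  [0.444,-0.462,0.08,0,0,0.319,195],
  [0.444,-0.462,0.08,0,0,0.319,195],
  [0.444,-0.462,0.08,0,0,0.319,195],
  [0.444,-0.462,0.08,0,0,0.319,195],
], force=20)

```text
clock: 1.35
position: [0.4591, -0.0755, 0.155]
tool_rot: [3.142, -0.0, -0.093]
force: [0.9, -1.1, -0.5]
grip_width: 0.0205
```

```bash
python3 -c "
from h import *
st();print(shift([*hw(58.5,-85.5),.1],-.0923))"
```

```text
t 1.35 pos [ 0.4591 -0.0755  0.155 ] H [ 67.17 -68.07 155.  ] yaw [ 3.1416e+00 -2.0000e-04 -9.2600e-02] F [ 0.86 -1.08 -0.54] Fh [-0.96  1.  ] w 20.46 q [ 0.17  0.39 -0.17  2.08  0.1   0.69 -1.73]
(array([ 0.0087, -0.0174,  0.055 ]), array([ 0.    , -0.0002, -0.0003]))
```

>>> carry_out([
  [0.0087,-0.0174,0.05,0,0,0,195],
  [0.0087,-0.0174,0.05,0,0,0,195],
  [0.0087,-0.0174,0.05,0,0,0,195],
  [0.0087,-0.0174,0.05,0,0,0,195],
])

```text
clock: 1.85
position: [0.469, -0.062, 0.1068]
tool_rot: [3.141, -0.002, -0.094]
force: [1.1, 0.1, -0.5]
grip_width: 0.02
```

Run:
```python
from h import *
st();print(shift([*hw(58.5,-85.5),.1],-.0923))
for n in("top","scene"):
    p,d=imaging.grab_frame(n);cv2.imwrite(f"pics/{n}1.png",p)
    u,v=proj(n,[*hw(58.5,-85.5),.06]).astype(int)
    c=p[v-40:v+40,u-50:u+50];cv2.imwrite(f"pics/{n}1c.png",cv2.resize(np.clip(255*(c/255.)**.5*1.2,0,255).astype(np.uint8),None,fx=6,fy=6,interpolation=2))
```

```text
t 1.85 pos [ 0.469  -0.062   0.1068] H [ 58.6  -82.45 106.84] yaw [ 3.1413e+00 -2.1000e-03 -9.4200e-02] F [ 1.1   0.05 -0.48] Fh [-1.09 -0.15] w 19.99 q [ 0.13  0.48 -0.16  2.09  0.13  0.57 -1.79]
(array([ 0.0001, -0.003 ,  0.0068]), array([ 0.0003, -0.0021, -0.0019]))
```

View pics/scene1c.png

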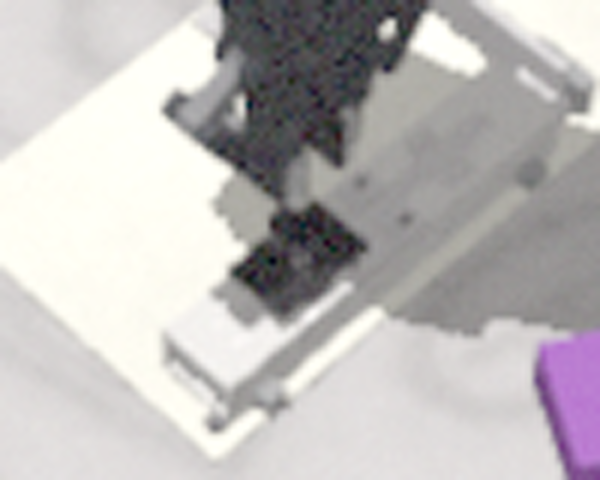

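View pics/top1c.png

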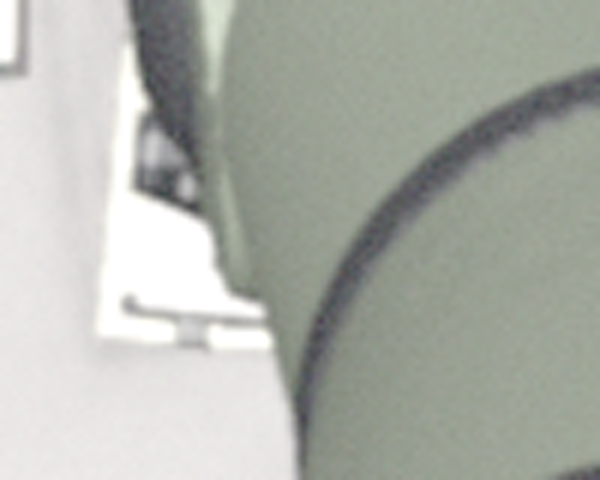

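>>> carry_out([
  [0,-0.003,0.018,0,0.002,0.002,195],
  [0,-0.003,0.028,0,0.002,0.002,195],
  [0,-0.003,0.031,0,0.002,0.002,195],
  [0,-0.003,0.034,0,0.002,0.002,195],
  [0,-0.003,0.036,0,0.002,0.002,195],
])

```text
clock: 2.58
position: [0.469, -0.0579, 0.0695]
tool_rot: [-3.142, -0.002, -0.094]
force: [0.7, -0.7, 0.1]
grip_width: 0.02
```

```bash
python3 -c "
from h import *
st();print(shift([*hw(58.5,-85.5),.056],-.0923))"
```

```text
t 2.58 pos [ 0.469  -0.0579  0.0695] H [ 58.88 -86.55  69.49] yaw [-3.1416e+00 -2.4000e-03 -9.4400e-02] F [ 0.73 -0.7   0.08] Fh [-0.79  0.63] w 19.99 q [ 0.1   0.55 -0.14  2.11  0.16  0.48 -1.82]
(array([0.0004, 0.0011, 0.0135]), array([-0.    , -0.0024, -0.0021]))
```

>>> carry_out([
  [0,0.001,0.004,0,0,0,195],
  [0,0.001,0.008,0,0,0,195],
  [0,0.001,0.011,0,0,0,195],
  [0,0.001,0.014,0,0,0,195],
  [0,0.001,0.014,0,0,0,195],
])

```text
clock: 3.2
position: [0.4687, -0.0588, 0.0552]
tool_rot: [-3.142, -0.002, -0.094]
force: [-0.6, 0.5, 0.5]
grip_width: 0.0203
```

```bash
python3 -c "
from h import *
st()"
```

```text
t 3.2 pos [ 0.4687 -0.0588  0.0552] H [ 59.14 -85.65  55.16] yaw [-3.1416e+00 -1.6000e-03 -9.4200e-02] F [-0.64  0.53  0.46] Fh [ 0.69 -0.47] w 20.28 q [ 0.1   0.58 -0.13  2.12  0.16  0.45 -1.82]
```

>>> carry_out([
  [0,0,0.002,0,0,0,195],
  [0,0,0.004,0,0,0,195],
  [0,0,0.005,0,0,0,195],
])

```text
clock: 3.58
position: [0.4689, -0.0587, 0.0503]
tool_rot: [-3.142, -0.002, -0.094]
force: [-0.7, 0.3, 3.1]
grip_width: 0.02
```

>>> carry_out([
  [0,0,0.001,0,0,0,195],
  [0,0,0.001,0,0,0,195],
])

```text
clock: 3.82
position: [0.4689, -0.0587, 0.0494]
tool_rot: [-3.142, -0.002, -0.094]
force: [-0.4, 0.3, 4.2]
grip_width: 0.0199
```

>>> carry_out([
  [0,0,0.001,0,0,0,195],
  [0,0,0.001,0,0,0,195],
])

```text
clock: 4.08
position: [0.4688, -0.0587, 0.0483]
tool_rot: [-3.142, -0.002, -0.094]
force: [0.1, 0.0, 4.0]
grip_width: 0.0202
```

>>> carry_out([
  [0,0,0.001,0,0,0,195],
  [0,0,0.002,0,0,0,195],
  [0,0,0.002,0,0,0,195],
])

```text
clock: 4.45
position: [0.4689, -0.0587, 0.0463]
tool_rot: [-3.142, -0.002, -0.094]
force: [-0.9, 1.9, 5.1]
grip_width: 0.0204
```

>>> carry_out([
  [0,0,0.001,0,0,0,195],
  [0,0,0.001,0,0,0,195],
])

```text
clock: 4.7
position: [0.4688, -0.0587, 0.0453]
tool_rot: [-3.142, -0.002, -0.094]
force: [-0.0, 0.8, 5.1]
grip_width: 0.0203
```

>>> carry_out([
  [0,0,0.0005,0,0,0,195],
  [0,0,0.0005,0,0,0,195],
])

```text
clock: 4.95
position: [0.4689, -0.0588, 0.0448]
tool_rot: [-3.142, -0.002, -0.094]
force: [-0.4, 1.4, 5.9]
grip_width: 0.0203
```

```bash
python3 -c "
from h import *
st()"
```

```text
t 4.95 pos [ 0.4689 -0.0588  0.0448] H [ 58.98 -85.65  44.84] yaw [-3.1416e+00 -2.0000e-03 -9.4200e-02] F [-0.42  1.4   5.92] Fh [ 0.55 -1.36] w 20.28 q [ 0.09  0.6  -0.12  2.12  0.17  0.43 -1.83]
```

>>> carry_out([
  [0,0.001,0,0,0,0,195],
  [0,0.002,0,0,0,0,195],
  [0,0.003,0,0,0,0,195],
])

```text
clock: 5.32
position: [0.4686, -0.0617, 0.0449]
tool_rot: [-3.141, -0.002, -0.094]
force: [-1.7, 1.5, 5.3]
grip_width: 0.0201
```

>>> carry_out([
  [0,0.001,0,0,0,0,195],
  [0,0.002,0,0,0,0,195],
])

```text
clock: 5.58
position: [0.4684, -0.0637, 0.0448]
tool_rot: [-3.141, -0.002, -0.094]
force: [-0.7, 1.7, 5.4]
grip_width: 0.0205
```

>>> carry_out([
  [0,0.001,0,0,0,0,195],
  [0,0.002,0,0,0,0,195],
])

```text
clock: 5.82
position: [0.4682, -0.0657, 0.0449]
tool_rot: [-3.141, -0.002, -0.094]
force: [-1.8, 1.7, 5.8]
grip_width: 0.02
```

>>> carry_out([
  [0,0.001,0,0,0,0,195],
  [0,0.002,0,0,0,0,195],
  [0,0.003,0,0,0,0,195],
])

```text
clock: 6.2
position: [0.4679, -0.0687, 0.0449]
tool_rot: [-3.141, -0.002, -0.094]
force: [0.2, 1.0, 5.8]
grip_width: 0.02
```

Run:
```python
from h import *
st()
p,d=imaging.grab_frame("scene");cv2.imwrite(f"pics/s2.png",p)
crop("pics/s2.png","pics/s2c.png",200,330,110,220,5)
```

```text
t 6.2 pos [ 0.4679 -0.0687  0.0449] H [ 59.02 -75.71  44.85] yaw [-3.1415e+00 -2.0000e-03 -9.4100e-02] F [0.2  1.04 5.79] Fh [-0.11 -1.06] w 19.97 q [ 0.12  0.6  -0.13  2.12  0.17  0.43 -1.81]
```

View pics/s2c.png

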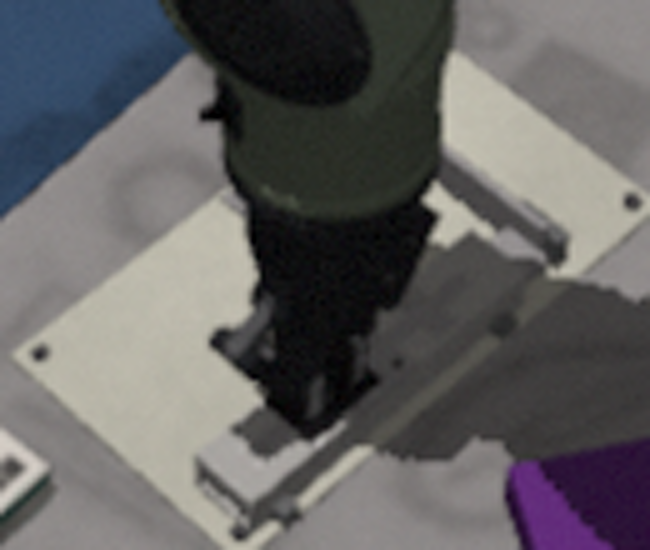

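```bash
cat >> h.py <<'E'
def cloud(n,d):
  c=CI(n);v,u=np.mgrid[0:384,0:512];K=c["mtx"];X=np.stack([(u-K[0,2])/K[0,0]*d,(v-K[1,2])/K[1,1]*d,d],-1)@c["extrinsics"][:3,:3].T+c["extrinsics"][:3,3]
  H=np.stack([(X[...,:2]-O)@HX*1000,(X[...,:2]-O)@HY*1000,X[...,2]*1000],-1);H[d<=0]=np.nan
  return H
def jawy(n,d,x0=15,x1=75,a=55,b=180):
  s=cloud(n,d).reshape(-1,3);f=s[(s[:,0]>x0)&(s[:,0]<x1)&(s[:,1]>a)&(s[:,1]<b)&(s[:,2]>34)&(s[:,2]<48)]
  return len(f),np.nanpercentile(f,[5,50,95],axis=0).round(1).tolist()
E
python3 - <<'E'
from h import *
print(jawy("scene",np.load("pics/scene0.npy"),-85,-20,50,180))
p,d=imaging.grab_frame("scene");print(jawy("scene",d,-85,-20,50,180),jawy("scene",d,-85,30,50,180));np.save("pics/s2.npy",d)
E
```

```text
(57, [[-81.2, 66.7, 35.3], [-50.8, 70.2, 38.5], [-23.2, 75.0, 43.4]])
(0, [nan, nan, nan]) (37, [[-6.5, 77.0, 35.4], [9.0, 79.8, 39.3], [27.8, 84.8, 41.9]])
  return np.nanmean(a, axis, out=out, keepdims=keepdims)
```

>>> carry_out([
  [0,0,-0.004,0,0,0,195],
  [0,0,-0.0085,0,0,0,195],
  [0,0,-0.0085,0,0,0,203],
  [0,0,-0.0085,0,0,0,210],
  [0,0,-0.0085,0,0,0,210],
])

```text
clock: 6.92
position: [0.4678, -0.0687, 0.0532]
tool_rot: [-3.142, -0.002, -0.094]
force: [-0.7, -0.6, 0.3]
grip_width: 0.015
```

Run:
```python
from h import *
st()
p,d=imaging.grab_frame("scene");print(jawy("scene",d,-85,30,50,180))
```

```text
t 6.92 pos [ 0.4678 -0.0687  0.0532] H [ 59.13 -75.63  53.25] yaw [-3.1416e+00 -1.8000e-03 -9.4300e-02] F [-0.69 -0.57  0.26] Fh [0.64 0.63] w 15.02 q [ 0.12  0.58 -0.13  2.12  0.17  0.45 -1.81]
(35, [[-6.7, 77.5, 34.7], [11.0, 80.4, 39.3], [27.1, 83.7, 43.3]])
```

>>> carry_out([
  [0,0.002,0,0,0,0,210],
  [0,0.004,0,0,0,0,210],
  [0,0.006,0,0,0,0,210],
  [0,0.008,0,0,0,0,210],
  [0,0.01,0,0,0,0,210],
  [0,0.012,0,0,0,0,210],
  [0,0.014,0,0,0,0,210],
])

```text
clock: 7.85
position: [0.4665, -0.0828, 0.0533]
tool_rot: [-3.142, -0.002, -0.094]
force: [0.5, 5.2, -2.8]
grip_width: 0.0151
```

Run:
```python
from h import *
st()
p,d=imaging.grab_frame("scene");print(jawy("scene",d,-85,30,50,180))
```

```text
t 7.85 pos [ 0.4665 -0.0828  0.0533] H [ 59.1  -61.55  53.32] yaw [-3.1415e+00 -1.9000e-03 -9.4200e-02] F [ 0.47  5.22 -2.79] Fh [ 0.01 -5.25] w 15.14 q [ 0.15  0.58 -0.13  2.12  0.17  0.45 -1.78]
(37, [[-3.3, 90.2, 34.8], [11.6, 92.1, 38.7], [27.7, 96.8, 41.9]])
```

>>> carry_out([
  [0,0.002,0,0,0,0,210],
  [0,0.004,0,0,0,0,210],
  [0,0.006,0,0,0,0,210],
  [0,0.008,0,0,0,0,210],
])

```text
clock: 8.4
position: [0.4658, -0.0906, 0.0533]
tool_rot: [-3.141, -0.002, -0.094]
force: [0.5, 4.8, -2.2]
grip_width: 0.0147
```

>>> carry_out([
  [0,0.001,0,0,0,0,210],
  [0,0.002,0,0,0,0,210],
])

```text
clock: 8.65
position: [0.4656, -0.0927, 0.0534]
tool_rot: [-3.142, -0.002, -0.094]
force: [0.5, 4.5, -0.4]
grip_width: 0.0149
```

>>> carry_out([
  [0,0.001,0,0,0,0,210],
  [0,0.002,0,0,0,0,210],
])

```text
clock: 8.9
position: [0.4655, -0.095, 0.0534]
tool_rot: [3.141, -0.002, -0.095]
force: [0.1, 2.5, -0.2]
grip_width: 0.0146
```

>>> carry_out([
  [0,0.001,0,0,0,0,210],
  [0,0.001,0,0,0,0,210],
])

```text
clock: 9.15
position: [0.4653, -0.096, 0.0534]
tool_rot: [3.141, -0.002, -0.095]
force: [-0.1, -0.3, -0.3]
grip_width: 0.0152
```

>>> carry_out([
  [0,0.001,0,0,0,0,210],
  [0,0.001,0,0,0,0,210],
])

```text
clock: 9.4
position: [0.4653, -0.0964, 0.0534]
tool_rot: [-3.141, -0.002, -0.094]
force: [-0.0, 3.7, 0.7]
grip_width: 0.0151
```

Run:
```python
from h import *
st()
p,d=imaging.grab_frame("scene");print(jawy("scene",d,-85,30,50,180))
```

```text
t 9.4 pos [ 0.4653 -0.0964  0.0534] H [ 59.09 -47.86  53.36] yaw [-3.1413e+00 -2.0000e-03 -9.4000e-02] F [-0.05  3.72  0.68] Fh [ 0.39 -3.7 ] w 15.08 q [ 0.19  0.58 -0.14  2.11  0.17  0.45 -1.75]
(34, [[-2.6, 103.1, 35.3], [10.9, 106.5, 37.8], [25.5, 111.7, 41.6]])
```

>>> carry_out([
  [0,0.001,0,0,0,0,210],
  [0,0.001,0,0,0,0,210],
])

```text
clock: 9.7
position: [0.4653, -0.0966, 0.0534]
tool_rot: [-3.141, -0.002, -0.093]
force: [-1.1, 9.9, 2.2]
grip_width: 0.0153
```

Run:
```python
from h import *
st()
p,d=imaging.grab_frame("scene");print(jawy("scene",d,-85,30,50,180))
```

```text
t 9.7 pos [ 0.4653 -0.0966  0.0534] H [ 59.07 -47.66  53.39] yaw [-3.1406e+00 -2.0000e-03 -9.3200e-02] F [-1.06  9.91  2.22] Fh [ 1.97 -9.77] w 15.31 q [ 0.19  0.58 -0.14  2.11  0.17  0.45 -1.75]
(33, [[-3.2, 103.6, 35.1], [14.3, 106.1, 38.4], [27.4, 110.6, 42.2]])
```

>>> carry_out([
  [0,-0.0015,0,0,0,0,205],
  [0,-0.002,0,0,0,0,205],
])

```text
clock: 10.0
position: [0.4653, -0.0959, 0.0533]
tool_rot: [3.141, -0.002, -0.095]
force: [-0.6, -0.2, -0.2]
grip_width: 0.0167
```

>>> carry_out([
  [0,0,0.002,0,0,0,205],
  [0,0,0.003,0,0,0,205],
  [0,0,0.003,0,0,0,205],
])

```text
clock: 10.38
position: [0.4654, -0.0958, 0.0503]
tool_rot: [3.141, -0.002, -0.094]
force: [0.2, -1.5, 3.3]
grip_width: 0.0167
```

>>> carry_out([
  [0,0,-0.003,0,0,0,200],
  [0,0,-0.02,0,0,0,190],
  [0,0,-0.06,0,0,0,150],
  [0,0,-0.1,0,0,0,80],
  [0.02,-0.08,-0.12,0,0,-0.3,0],
  [0.05,-0.15,-0.12,0,0,-0.6,0],
  [0.08,-0.22,-0.12,0,0,-0.9,0],
  [0.08,-0.28,-0.12,0,0,-1.2,0],
  [0.08,-0.28,-0.12,0,0,-1.4,0],
  [0.08,-0.28,-0.12,0,0,-1.665,0],
])

```text
clock: 11.62
position: [0.5708, 0.1797, 0.1705]
tool_rot: [3.141, -0.002, 1.041]
force: [-0.6, -1.8, 0.3]
grip_width: 0.0854
```

Run:
```python
from h import *
st()
for n in("top","scene"):
  d0=np.load(f"pics/{n}0.npy")
  p,d=imaging.grab_frame(n);cv2.imwrite(f"pics/{n}3.png",p);np.save(f"pics/{n}3.npy",d)
  print(n,"jaw0",jawy(n,d0,-85,-20,50),"jaw",jawy(n,d,-85,-20,50))
  s=cloud(n,d).reshape(-1,3);f=s[(s[:,0]>40)&(s[:,0]<80)&(s[:,1]>-100)&(s[:,1]<10)&(s[:,2]>62)&(s[:,2]<80)]
  print(" fin",len(f),np.nanmedian(f,0) if len(f) else 0)
  f=s[(s[:,0]>40)&(s[:,0]<80)&(s[:,1]>-100)&(s[:,1]<10)&(s[:,2]>45)&(s[:,2]<57)]
  print(" cap",len(f),np.nanmedian(f,0) if len(f) else 0, f.min(0),f.max(0))
  # carton from first picture
  H=cloud(n,d0);u,v=proj(n,[.5745,.09,.03]).astype(int)
  w=H[v-45:v+45,u-45:u+45].reshape(-1,3);w=w[(w[:,2]>24)&(w[:,2]<36)]
  X=(O*1000+np.outer(w[:,0],HX)+np.outer(w[:,1],HY)).astype(np.float32)
  k=(abs(X[:,0]-574)<50)&(abs(X[:,1]-90)<65)
  print(" carton",k.sum(),cv2.minAreaRect(X[k]),np.median(w[:,2]),X[k].mean(0))
```

```text
t 11.62 pos [0.5708 0.1797 0.1705] H [ -20.55 -332.51  170.46] yaw [ 3.1409e+00 -2.3000e-03  1.0414e+00] F [-0.63 -1.81  0.35] Fh [0.46 1.86] w 85.4 q [-0.07  0.59 -0.49  1.71  0.33  0.92 -1.22]
top jaw0 (78, [[-79.1, 71.0, 34.9], [-50.9, 73.4, 38.1], [-23.0, 76.8, 40.9]]) jaw (72, [[-78.3, 107.0, 35.6], [-52.6, 109.7, 38.7], [-27.1, 112.5, 41.4]])
 fin 0 0Traceback (most recent call last):
  File "<stdin>", line 10, in <module>
    return umr_minimum(a, axis, None, out, keepdims, initial, where)
ValueError: zero-size array to reduction operation minimum which has no identity
```

Run:
```python
from h import *
for n in("top","scene"):
  d0=np.load(f"pics/{n}0.npy")
  if n=="scene":
    p,d=imaging.grab_frame(n);cv2.imwrite(f"pics/{n}3.png",p);np.save(f"pics/{n}3.npy",d)
    print(n,"jaw0",jawy(n,d0,-85,-20,50),"jaw",jawy(n,d,-85,-20,50))
    s=cloud(n,d).reshape(-1,3);f=s[(s[:,0]>40)&(s[:,0]<80)&(s[:,1]>-100)&(s[:,1]<10)&(s[:,2]>62)&(s[:,2]<80)]
    print(" fin",len(f),np.nanmedian(f,0) if len(f) else 0)
    f=s[(s[:,0]>40)&(s[:,0]<80)&(s[:,1]>-100)&(s[:,1]<10)&(s[:,2]>45)&(s[:,2]<57)]
    print(" cap",len(f),np.nanmedian(f,0) if len(f) else 0)
  H=cloud(n,d0);u,v=proj(n,[.5745,.09,.03]).astype(int)
  w=H[v-45:v+45,u-45:u+45].reshape(-1,3);w=w[(w[:,2]>24)&(w[:,2]<36)]
  X=(O*1000+np.outer(w[:,0],HX)+np.outer(w[:,1],HY)).astype(np.float32)
  k=(abs(X[:,0]-574)<50)&(abs(X[:,1]-90)<55)
  print(" carton",k.sum(),cv2.minAreaRect(X[k]),np.median(w[:,2]),X[k].mean(0))
```

```text
carton 1053 ((575.942626953125, 88.48405456542969), (87.28317260742188, 60.89881134033203), 89.50763702392578) 29.87636792897763 [575.3219   87.93669]
scene jaw0 (57, [[-81.2, 66.7, 35.3], [-50.8, 70.2, 38.5], [-23.2, 75.0, 43.4]]) jaw (57, [[-81.1, 102.7, 35.0], [-50.6, 105.9, 38.3], [-25.3, 110.7, 42.4]])
 fin 69 [ 58.75472401 -52.96243838  72.14962781]
 cap 171 [ 60.7892766  -58.29778179  51.54243026]
 carton 788 ((579.8360595703125, 91.19380187988281), (89.87643432617188, 63.458824157714844), 89.60693359375) 30.562939502957853 [577.9611   92.28702]
```

```bash
python3 -c "
from h import *
st();print(shift([.5766,.0900,.12],1.563),shift([.5766,.0900,.006],1.563))"
```

```text
t 11.72 pos [0.5708 0.176  0.1702] H [ -20.91 -328.79  170.24] yaw [ 3.1406e+00 -5.0000e-04  1.0344e+00] F [ 0.16 -0.53 -0.23] Fh [-0.21  0.52] w 84.98 q [-0.06  0.58 -0.49  1.72  0.33  0.92 -1.22]
(array([-0.071 ,  0.0488,  0.0502]), array([ 1.200e-03, -3.000e-04, -5.286e-01])) (array([-0.071 ,  0.0487,  0.1642]), array([ 1.200e-03, -3.000e-04, -5.286e-01]))
```

>>> carry_out([
  [-0.071,0.049,0.05,0.001,0,-0.18,0],
  [-0.071,0.049,0.05,0.001,0,-0.36,0],
  [-0.071,0.049,0.05,0.001,0,-0.529,0],
  [-0.071,0.049,0.05,0.001,0,-0.529,0],
  [-0.071,0.049,0.05,0.001,0,-0.529,0],
])

```text
clock: 12.35
position: [0.5768, 0.0896, 0.1209]
tool_rot: [3.14, -0.0, 1.554]
force: [0.1, 0.3, 0.3]
grip_width: 0.0854
```

```bash
python3 -c "
from h import *
st();print(shift([.5766,.0900,.006],1.563))"
```

```text
t 12.35 pos [0.5768 0.0896 0.1209] H [ -34.78 -243.31  120.87] yaw [ 3.1402e+00 -1.0000e-04  1.5537e+00] F [0.12 0.27 0.31] Fh [-0.1  -0.28] w 85.35 q [ 0.15  0.65 -0.58  1.78  0.47  0.84 -0.67]
(array([ 0.0004, -0.0003,  0.1149]), array([ 0.0014, -0.0001, -0.0093]))
```

Descend to grasp, slowing near the end, then close with 20 N.

>>> carry_out([
  [0,0,0.045,0.001,0,-0.009,0],
  [0,0,0.085,0.001,0,-0.009,0],
  [0,0,0.1,0.001,0,-0.009,0],
  [0,0,0.11,0.001,0,-0.009,0],
  [0,0,0.114,0.001,0,-0.009,0],
  [0,0,0.114,0.001,0,-0.009,0],
], force=20)

```text
clock: 13.1
position: [0.5773, 0.0896, 0.0072]
tool_rot: [3.141, -0.0, 1.568]
force: [0.7, 1.0, 0.3]
grip_width: 0.0854
```

>>> carry_out([
  [0,0,0,0,0,0,30],
  [0,0,0,0,0,0,50],
  [0,0,0,0,0,0,65],
  [0,0,0,0,0,0,80],
  [0,0,0,0,0,0,90],
  [0,0,0,0,0,0,90],
], force=20)

```text
clock: 13.85
position: [0.577, 0.0895, 0.0069]
tool_rot: [3.141, -0.0, 1.569]
force: [-0.5, -0.5, 4.8]
grip_width: 0.0599
```

```bash
python3 -c "
from h import *
st()
p,d=imaging.grab_frame('scene');cv2.imwrite('pics/s4.png',p);crop('pics/s4.png','pics/s4c.png',130,260,130,250,5)"
```

```text
t 13.85 pos [0.577  0.0895 0.0069] H [ -35.   -243.3     6.86] yaw [ 3.1412e+00 -1.0000e-04  1.5686e+00] F [-0.47 -0.49  4.75] Fh [0.42 0.53] w 59.89 q [ 0.08  0.82 -0.48  1.82  0.6   0.65 -0.76]
```

View pics/s4c.png

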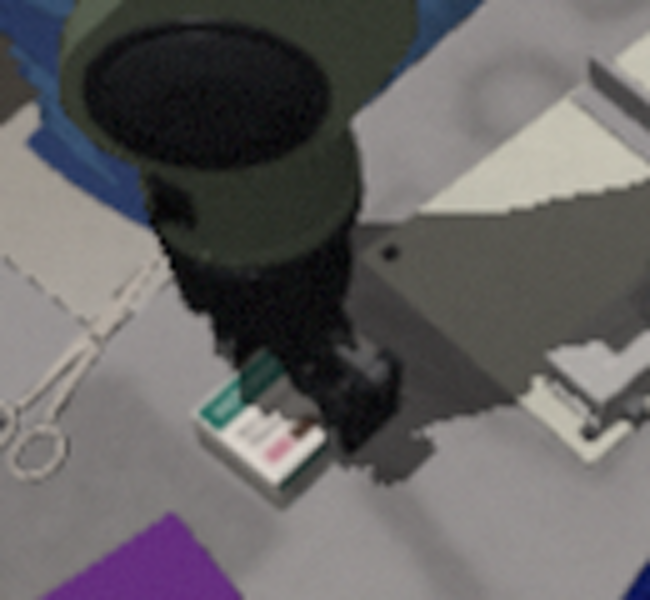

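```bash
python3 -c "
from h import *
print(hw(-50,56.2));print(shift([*hw(-50,56.2),.12],1.4785))"
```

```text
[ 0.56430336 -0.21006834]
(array([-0.2996, -0.0119, -0.1132]), array([ 0.0003, -0.    ,  0.09  ]))
```

>>> carry_out([
  [0,0,-0.015,0,0,0,100],
  [0,0,-0.05,0,0,0,100],
  [0,0,-0.09,0,0,0.02,100],
  [-0.04,-0.002,-0.113,0,0,0.04,100],
  [-0.09,-0.004,-0.113,0,0,0.06,100],
  [-0.14,-0.006,-0.113,0,0,0.08,100],
  [-0.19,-0.008,-0.113,0,0,0.09,100],
  [-0.24,-0.01,-0.113,0,0,0.09,100],
  [-0.28,-0.012,-0.113,0,0,0.09,100],
  [-0.2995,-0.012,-0.113,0,0,0.09,100],
])

```text
clock: 15.15
position: [0.5637, -0.2124, 0.1202]
tool_rot: [3.141, 0.0, 1.476]
force: [-0.7, 0.8, -2.1]
grip_width: 0.0598
```

>>> carry_out([
  [0,0,0,0,0,0,100],
  [0,0,0,0,0,0,100],
])

```text
clock: 15.4
position: [0.5645, -0.2083, 0.1199]
tool_rot: [3.141, -0.001, 1.48]
force: [-0.6, 0.3, -1.0]
grip_width: 0.0598
```

Run:
```python
from h import *
st();print(shift([*hw(-50,56.2),.06],1.4785))
for n in("scene","top"):
  p,d=imaging.grab_frame(n);cv2.imwrite(f'pics/{n}5.png',p);np.save(f'pics/{n}5.npy',d)
crop('pics/scene5.png','pics/s5c.png',200,340,80,220,4)
crop('pics/top5.png','pics/t5c.png',225,395,100,235,4)
```

```text
t 15.4 pos [ 0.5645 -0.2083  0.1199] H [-50.06  54.45 119.87] yaw [ 3.1413e+00 -9.0000e-04  1.4804e+00] F [-0.62  0.34 -1.03] Fh [ 0.65 -0.28] w 59.77 q [ 0.64  0.68 -0.56  1.74  0.45  0.86 -0.22]
(array([-0.0018, -0.0001,  0.0599]), array([ 0.0003, -0.0009,  0.0019]))
```

View pics/s5c.png

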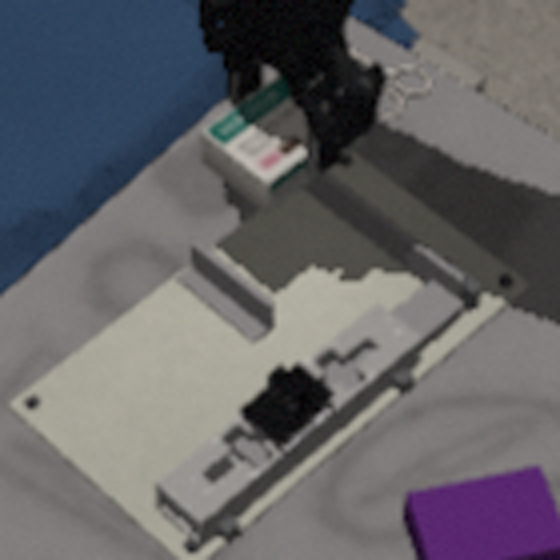

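View pics/t5c.png

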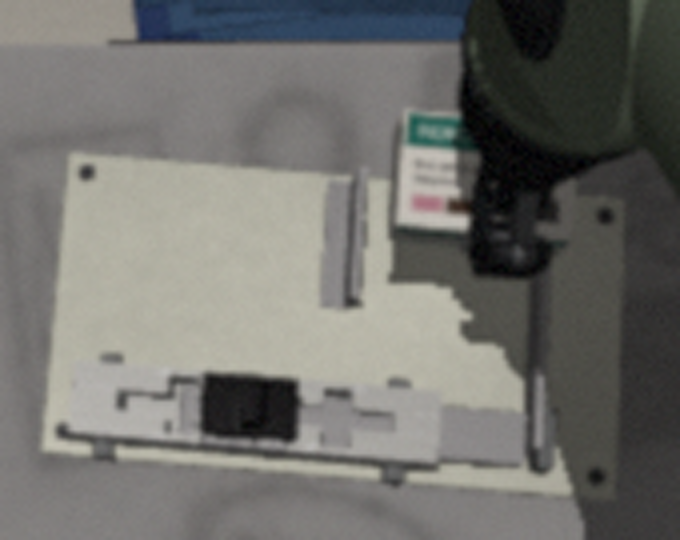

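Run:
```python
from h import *
for n,pts in(("top",[(325.3,128),(323.8,156.2)]),("scene",[(200+203/4,80+133/4),(200+270/4,80+187/4)])):
  for u,v in pts:
    X=onz(n,u,v,.143);h=X[:2]-O;print(n,h@HX*1000,h@HY*1000)
  s=cloud(n,np.load(f'pics/{n}5.npy')).reshape(-1,3);f=s[(s[:,2]>136)&(s[:,2]<150)&(s[:,0]>-78)&(s[:,0]<-22)&(s[:,1]<30)];print(n,len(f),np.nanpercentile(f,[0,2,50,98],axis=0).round(1).tolist())
```

```text
top -76.58442903445425 11.151571649942403
top -18.2395964778592 11.309323382976723
top 273 [[-77.9, -544.3, 137.0], [-76.7, -299.5, 138.6], [-48.9, 19.8, 142.8], [-23.2, 29.5, 146.6]]
scene -78.38574556726076 7.801630910851093
scene -18.261107571156785 6.666252769920458
scene 185 [[-77.6, 6.6, 136.3], [-76.9, 7.6, 137.0], [-49.1, 16.9, 143.1], [-23.0, 29.5, 147.9]]
```

>>> carry_out([
  [-0.003,0,0.02,0,0,0.001,100],
  [-0.003,0,0.04,0,0,0.001,100],
  [-0.003,0,0.055,0,0,0.001,100],
  [-0.003,0,0.06,0,0,0.001,100],
  [-0.003,0,0.06,0,0,0.001,100],
])

```text
clock: 16.12
position: [0.564, -0.2127, 0.0592]
tool_rot: [-3.141, -0.0, 1.478]
force: [-0.2, -0.5, -0.9]
grip_width: 0.0594
```

Run:
```python
from h import *
st()
for n in("scene","top"):
  p,d=imaging.grab_frame(n);cv2.imwrite(f'pics/{n}6.png',p);np.save(f'pics/{n}6.npy',d)
crop('pics/scene6.png','pics/s6c.png',230,320,90,170,6)
crop('pics/top6.png','pics/t6c.png',295,385,115,195,6)
```

```text
t 16.12 pos [ 0.564  -0.2127  0.0592] H [-49.89  58.88  59.22] yaw [-3.1412e+00 -3.0000e-04  1.4779e+00] F [-0.15 -0.49 -0.89] Fh [0.11 0.5 ] w 59.45 q [ 0.61  0.76 -0.51  1.76  0.51  0.76 -0.26]
```

View pics/s6c.png

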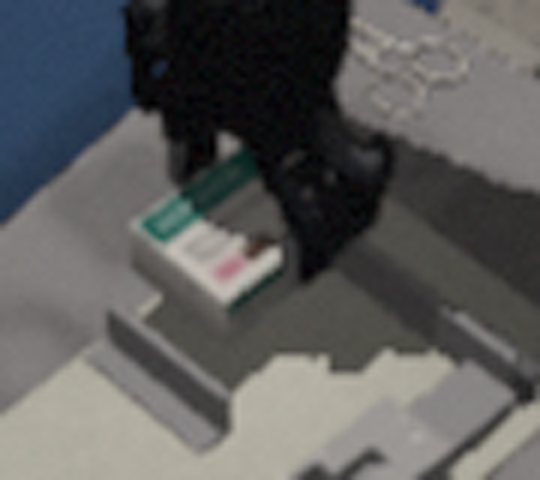

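View pics/t6c.png

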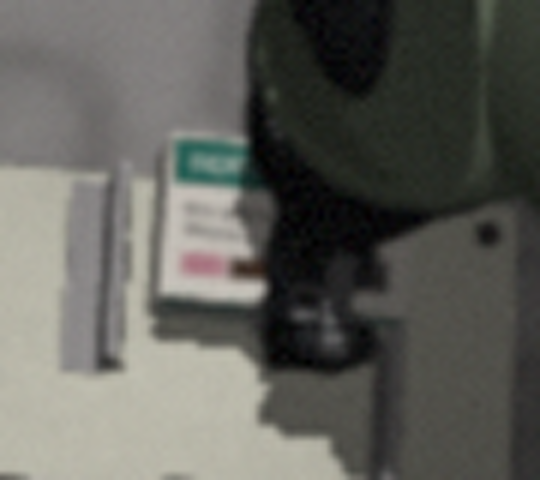

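Run:
```python
from h import *
st()
for n,pts in(("top",[(295+165/6,115+134/6),(295+156/6,115+302/6)]),("scene",[(230+131/6,90+222/6),(230+228/6,90+311/6)])):
  for u,v in pts:
    X=onz(n,u,v,.0823);h=X[:2]-O;print(n,h@HX*1000,h@HY*1000)
  s=cloud(n,np.load(f'pics/{n}6.npy')).reshape(-1,3);f=s[(s[:,2]>77)&(s[:,2]<88)&(s[:,0]>-75)&(s[:,0]<-25)&(s[:,1]<30)&(s[:,1]>-20)];print(n,len(f),np.nanpercentile(f,[0,2,50,98],axis=0).round(1).tolist())
  f=s[(s[:,0]<-25)&(s[:,0]>-85)&(s[:,1]>-30)&(s[:,1]<20)&(s[:,2]>28)&(s[:,2]<45)];print("fixed",len(f),np.nanpercentile(f,[2,50,98],axis=0).round(1).tolist())
```

```text
t 16.23 pos [ 0.5643 -0.2129  0.06  ] H [-50.25  59.04  59.95] yaw [ 3.1409e+00 -1.0000e-04  1.4777e+00] F [-0.17 -0.62 -1.39] Fh [0.11 0.63] w 59.85 q [ 0.61  0.76 -0.51  1.76  0.51  0.76 -0.26]
top -77.25409826852665 15.450307420116886
top -15.867536526725797 15.65103749129517
top 161 [[-74.8, 15.4, 78.1], [-73.7, 15.9, 79.5], [-49.6, 22.9, 82.5], [-26.0, 29.6, 86.5]]
fixed 76 [[-80.7, 3.8, 30.4], [-53.1, 6.3, 35.5], [-26.1, 9.7, 38.6]]
scene -81.42868055693101 14.26071492708023
scene -17.29232217375475 9.520637134133086
scene 108 [[-74.6, 11.3, 77.8], [-73.7, 11.8, 78.4], [-49.4, 20.7, 83.0], [-25.8, 29.3, 86.3]]
fixed 68 [[-83.7, -0.6, 28.5], [-52.8, 2.4, 35.5], [-26.1, 7.3, 39.7]]
```

>>> carry_out([
  [0.001,0,0.012,0,0,0,100],
  [0.001,0,0.024,0,0,0,100],
  [0.001,0,0.033,0,0,0,100],
  [0.001,0,0.04,0,0,0,100],
  [0.001,0,0.0435,0,0,0,100],
  [0.001,0,0.0435,0,0,0,100],
])

```text
clock: 16.98
position: [0.564, -0.2119, 0.0159]
tool_rot: [-3.141, -0.0, 1.478]
force: [-0.5, -0.4, -0.7]
grip_width: 0.06
```

>>> carry_out([
  [0,0,0.001,0,0,0,100],
  [0,0,0.002,0,0,0,100],
  [0,0,0.002,0,0,0,100],
])

```text
clock: 17.35
position: [0.564, -0.212, 0.0141]
tool_rot: [3.142, -0.0, 1.478]
force: [-0.1, 0.9, -1.5]
grip_width: 0.0597
```

```bash
python3 -c "
from h import *
st()"
```

```text
t 17.35 pos [ 0.564  -0.212   0.0141] H [-49.91  58.12  14.06] yaw [ 3.1415 -0.      1.4777] F [-0.1   0.89 -1.53] Fh [ 0.19 -0.88] w 59.67 q [ 0.58  0.82 -0.47  1.77  0.56  0.68 -0.3 ]
```

>>> carry_out([
  [0,0,0.0005,0,0,0,100],
  [0,0,0.001,0,0,0,100],
  [0,0,0.001,0,0,0,100],
])

```text
clock: 17.73
position: [0.564, -0.2119, 0.013]
tool_rot: [-3.142, -0.0, 1.478]
force: [0.1, -0.8, -1.2]
grip_width: 0.0599
```

>>> carry_out([
  [0,0,0.0005,0,0,0,100],
  [0,0,0.0005,0,0,0,100],
])

```text
clock: 17.98
position: [0.5641, -0.2119, 0.0129]
tool_rot: [3.142, 0.0, 1.478]
force: [-2.6, 1.3, 7.2]
grip_width: 0.0595
```

>>> carry_out([
  [0,0,0,0,0,0,60],
  [0,0,0,0,0,0,40],
  [0,0,0,0,0,0,10],
  [0,0,0,0,0,0,10],
  [0,0,-0.01,0,0,0,0],
  [0,0,-0.03,0,0,0,0],
  [0,0,-0.07,0,0,0,0],
  [0,0,-0.12,0,0,0,0],
])

```text
clock: 18.98
position: [0.5637, -0.2117, 0.1347]
tool_rot: [-3.141, -0.0, 1.478]
force: [0.3, -1.4, -0.3]
grip_width: 0.0852
```

>>> carry_out([
  [0.05,0,-0.06,0,0,0,0],
  [0.11,0,-0.06,0,0,0,0],
  [0.17,0,-0.06,0,0,0,0],
  [0.22,0,-0.06,0,0,0,0],
  [0.25,0,-0.06,0,0,0,0],
  [0.25,0,-0.06,0,0,0,0],
])

```text
clock: 19.73
position: [0.5872, 0.0399, 0.1941]
tool_rot: [3.14, -0.001, 1.482]
force: [0.2, -0.2, -0.3]
grip_width: 0.0852
```

Run:
```python
from h import *
st()
for n in("scene","top"):
  p,d=imaging.grab_frame(n);cv2.imwrite(f'pics/{n}7.png',p)
  print(n,jawy(n,d,-10,30,90,140))
  s=cloud(n,d).reshape(-1,3)
  f=s[(s[:,2]>33)&(s[:,2]<40)&(s[:,0]>-75)&(s[:,0]<-25)&(s[:,1]<102)&(s[:,1]>12)];print(" carton",len(f),np.nanpercentile(f,[2,50,98],axis=0).round(1).tolist())
  f=s[(s[:,0]>40)&(s[:,0]<80)&(s[:,1]>-100)&(s[:,1]<10)&(s[:,2]>62)&(s[:,2]<80)];print(" fin",len(f),np.nanmedian(f,0))
  for a,b in((12,35),(35,60),(60,85),(85,102)):
    g=s[(s[:,2]>30)&(s[:,2]<42)&(s[:,0]>-75)&(s[:,0]<-25)&(s[:,1]<b)&(s[:,1]>a)];print("  z",a,np.nanmedian(g[:,2]))
crop('pics/scene7.png','pics/s7c.png',200,340,100,220,4.5)
crop('pics/top7.png','pics/t7c.png',225,395,130,235,4.5)
```

```text
t 19.73 pos [0.5872 0.0399 0.1941] H [ -49.78 -194.81  194.1 ] yaw [ 3.1403e+00 -1.2000e-03  1.4819e+00] F [ 0.17 -0.2  -0.3 ] Fh [-0.19  0.18] w 85.17 q [ 0.27  0.57 -0.63  1.71  0.39  0.98 -0.6 ]
scene (42, [[-8.3, 102.8, 34.9], [8.7, 105.7, 38.6], [25.4, 110.3, 42.9]])
 carton 429 [[-73.9, 13.0, 33.6], [-49.5, 53.7, 36.7], [-26.4, 98.4, 39.6]]
 fin 68 [ 59.04849714 -52.97007198  71.96763294]
  z 12 36.69252163572001
  z 35 36.98300697128132
  z 60 36.56819199521721
  z 85 36.35770554450302
top (0, [nan, nan, nan])
 carton 0 [nan, nan, nan]
 fin 0 [nan nan nan]
  z 12 nan
  z 35 nan
  z 60 nan
  z 85 nan
  return np.nanmean(a, axis, out=out, keepdims=keepdims)
  return np.nanmean(a, axis, out=out, keepdims=keepdims)
```

View pics/s7c.png

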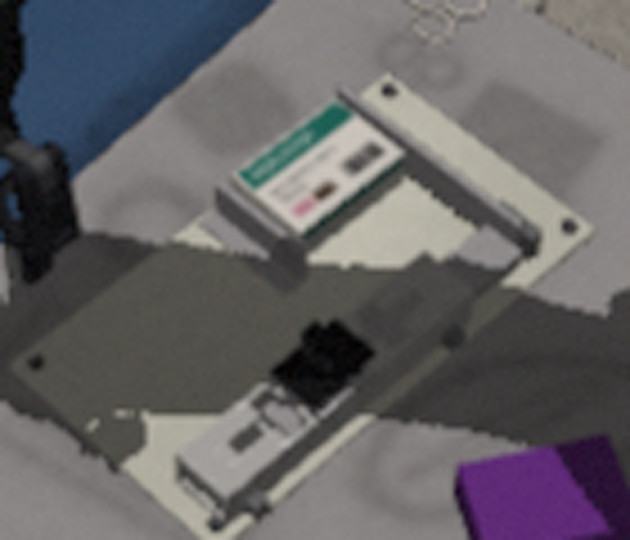

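View pics/t7c.png

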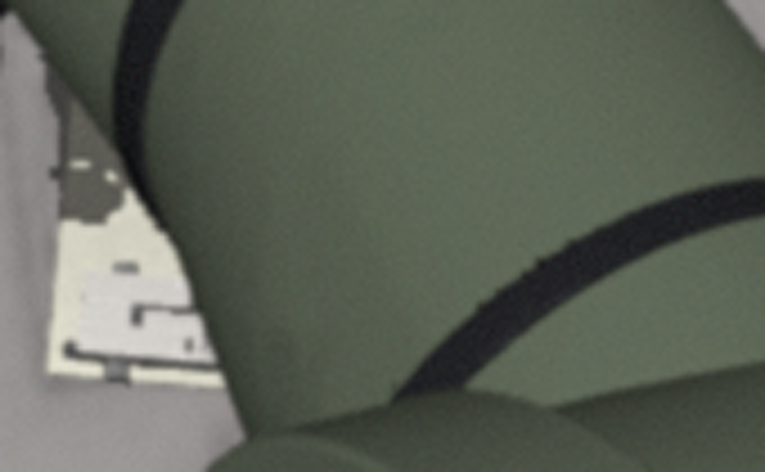

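The carton lies flat between the jaws: its top is at about 36.6 mm along the whole length, against 36 mm expected. The fin is at 72 mm, so the button is up. I'm handing it in.

```bash
python3 -c "
from workcell import ticket
print(ticket.job_done())"
```

```text
the job is handed in; nothing more can be done
None
```

The holder is now one hole longer, and the carton is lying lengthwise between the jaws, flat on the white plate. I handed the job in at about 20 s of the 51 s allowed.

**Extending the holder:** I straddled the fin and pressed the button about 6 mm with roughly 6 N. I slid the tube about 10 mm, let go of the button and pushed the fin gently along until it stopped at about 36 mm. The highest push I read was 10 N.

**Placing the carton:** I gripped the carton with 20 N and lowered it into the bay until it touched the plate. The highest force I read was about 7 N. I then released it and backed away.

**Last checks:**
- **Button:** Feeling the cap gave the same height and force as at the start. The fin measured 72 mm, as it did at the start in the same camera, so the button is fully up.
- **Hole:** The moving jaw had moved 36 mm, which matches the next hole (34 to 50 mm) and not the last one (84 mm).
- **Carton:** Its top face is level at about 36.5 mm, and there is about 5 mm of clearance at each end by estimate.

**Disagreements:** The two cameras differed by about 4 mm along the holder. I used their average and checked it by touch and by distances measured within each camera. The arm blocked the top camera in the final look, so only the scene camera confirmed the final state.

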